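# Slide the pan to the warming place and turn the heat up to the mark

## Task

Under the wire guard, slide the pan along the white slab, without lifting it, from the single-ring place where it stands to the place marked with several rings one inside the other, and leave it centred there. Then move the slider on the control box to the one long mark of its scale, and let go. Do not knock over or shift the small bottle and the label roll.

Things in the scene. Friction and masses are not known exactly. Their poses are not given: they have to be found in the camera images.
- station: Fixed white slab, 190 (x) x 360 (y) x 30 mm high; origin at the centre of its underside. Its y axis (its length) runs towards the robot, its x axis to the left (world +y). A level guard of steel wires lies over it, z = 165 to 175 mm, from x = -115 (20 mm beyond the slab's right edge) to +92, y = -177 to +177, on posts at x +87, y +-172 with short braces; open below it at the right and both ends.
- warm_mark: The target place: four thin concentric grey rings printed flat on the slab, the largest 144 mm across; origin at their centre on the slab's top. It is either the nearer or the farther of the two places, which are 180 mm apart along the slab's y.
- park_mark: The place where the pan first stands: one thin grey ring printed flat on the slab, 144 mm across; origin at its centre on the slab's top.
- pan: Loose open steel pan, about 0.4 kg, 120 mm across (125 at the rim), 55 mm high; origin at the centre of its underside, z up. One straight black handle along its own -x, to the right as the robot looks: 20 mm wide (y), 18 mm high, from 68 to 150 mm from the pan's axis, centre line 44 mm above the underside; its outer 35 mm stick out at the right beyond the guard.
- pan_handle (a point): Point on the handle's centre line 130 mm from the pan's axis, about 15 mm (8 to 22) clear of the guard's edge wire: the place to grip; axes as those of the pan.
- control: Fixed white control box, 95 (x) x 190 (y) x 45 mm high; origin at the centre of its underside; a slider runs along its y axis in a slot at x = -12 mm, with a scale of nine marks on the far side (+x) of the slot. The seventh, at y = +30 mm, is long and thick (26 x 4 mm), the others are short.
- slider (a joint): Travel of the slider along the box's +y (to the left), 0 to 0.12 m; 0 is the right end; 0.09 is level with the long mark. It stays where it is left; moving it takes about 2 N.
- slider_top (a point): Centre of the top of the slider's black cap, 82 mm above the worktop; the cap is 36 mm (x) x 24 mm (y, along its travel) and stands from 3 to 37 mm above the box's top, with a white line across its top.
- long_mark (a point): The point where slider_top is to come: level with the long mark, above the slot, at the height of the cap's top.
- reagent: Small loose bottle, 43 mm across, 84 mm high, standing beyond the control box; a bystander; origin at the centre of its underside.
- roll: Loose roll of white labels lying flat, 66 mm across, 30 mm high, near the robot; a bystander; origin at the centre of its underside.

How it is judged:
On the way, in this order (a step that is already met when the one before it is completed fails the run):
1. the pan stands at rest on the place with several rings, its centre within 20 mm of theirs, the slider not yet at the mark (horizontal distance between pan and warm_mark below 0.02 m and linear speed of pan below 0.02 m/s and value of joint slider below 0.075 m), for 0.2 s.
2. the slider is level with the long mark, within 9 mm (value of joint slider between 0.081 and 0.099 m), for 0.2 s.
At the end, for the whole second after the job is handed in: The pan stands flat and at rest on the slab, its centre within 20 mm (horizontally) of the centre of the concentric rings, and the slider's joint reads 0.081 to 0.099 m (the long mark, 0.09, within 9 mm) (all of step 2 and horizontal distance between pan and warm_mark below 0.02 m and z of pan in the frame of station between 0.026 and 0.034 m and angle between pan's own z axis and vertical below 0.06 rad and linear speed of pan below 0.01 m/s); the robot touches nothing.
It fails at once if the pan is lifted: its underside's centre rises more than 10 mm above the slab, or it tips more than 0.2 rad (z of pan in the frame of station above 0.04 m or angle between pan's own z axis and vertical above 0.2 rad).
It fails at once if the small bottle is shifted more than 30 mm or knocked over (distance of reagent from where it was at the start of the episode above 0.03 m or angle between reagent's own z axis and vertical above 0.5 rad).
It fails at once if the label roll is shifted more than 30 mm (distance of roll from where it was at the start of the episode above 0.03 m).
It also fails if it takes over 48 s, if anything falls off the work surface, if the arm or the gripper's body presses on something with over 40 N, if the wrist force passes 120 N, or if a joint passes its speed limit or range.

## Robot

A 6-joint arm with a two-finger parallel gripper is mounted at the origin on a cart in front of the work surface, level with it; the furniture and walls round the work are solid. World frame = base frame: x ahead of the robot, y to its left, z up, the work surface at z = 0. Lengths are in m, angles in rad, forces in N, time in s.
With the tool pointing down it reaches from about 0.35 to 0.975 m from the base axis. Payload 4.9 kg.
Tool frame: the origin (TCP) lies midway between the tips of the shut fingers; the grasp point (between the pads) lies 19 mm behind it (ctrl.hold_point_z is the distance from the TCP to the grasp point, in m); z points along the fingers, y is the line along which they close (so a half turn about z gives the same grasp; the last joint's range is limited). The gripper opens to 85 mm and grips with 20 to 120 N. Pads are 22 mm wide; open, the fingers measure 114 mm over their backs; the gripper's body (76 mm by 85 mm) begins 54 mm behind the grasp point. The pads swing forward as they close: fully open they stand 13 mm farther back than shut.
Start: joints at [-1.265, 0.053, 1.613, -0, 1.476, -0.119], TCP at [0.258, -0.569, 0.208] pointing down, gripper open.
Joint ranges: [-3.01, 3.01], [-1.01, 2.22], [0.06, 2.58], [-1.02, 4.17], [0.09, 2.62], [-3.14, 3.14]. Speed limits (rad/s): [2.57, 2.57, 3.14, 3.14, 3.14, 3.14].

## Interface

Orientations are given as a rotation vector (axis times angle).
In Python, from station import status, viewer, finish_job, ctrl gives the robot as it stands.
- The arm moves only by the shell command python3 -m jog 'ROWS' [FORCE]. ROWS is JSON, a list of rows, each a list of 7 numbers: the turn, a rotation vector about the tool's x, y, z each as a share of 5 degrees, from -1 to 1, then the shift along the tool's x, y, z each as a share of 30 mm, from -1 to 1, then the opening, from -1 (shut) to 1 (fully open). A call has 1 to 5 rows; each row shifts and turns the commanded pose from where the row before left it, along the tool's axes as they then stand; what a row does not reach is not made up. A row lasts 1/8 s, in which the tool goes at most 62.5 mm and 10.7 degrees, less where a joint would pass 70% of its speed; a pose out of reach is approached as far as the arm can. A call with a number of a shift or a turn outside -1 to 1 is refused whole. A call with a gripper value outside its range is refused whole. The fingers move at their own pace and stop on an object; FORCE is the grip in N (left out, the last holds). Time passes only in rows, so rows that do not move let the fingers close. It gives the time, the measured TCP pose, the force, the opening and the grip force at its end, in the units of the state.
- status.get_obs(): the state, without advancing time (a new reading comes with each control period).
- viewer.get_image(name): name is "scene" or "top"; returns a dict with "img" (384x512x3 uint8, red, green, blue), "fovy" (degrees; the focal length in pixels is half the picture's height over the tangent of half this angle, whatever the lens; pixels are square), "cx", "cy" (the principal point, pixels), "rvec" (rotation vector, rad) and "tvec" (3), from world to camera coordinates, as OpenCV has them. Camera axes: x right, y down, z forward; pixel columns grow to the right and rows downward; lengths in m; the calibration is good to about 2 mm. A picture is of the moment at which its call begins. There is no depth.
- finish_job(): hands the job in; it is judged then, once.
The state is a dict: "t": time; "q": joint angles; "dq": joint speeds; "effort": joint torques, N m; "tool_pos": TCP position; "tool_rot": TCP orientation; "contact_force": force on the tool from outside, world axes, zero at the start; "wrist_torque": the same for the moment, N m; "opening": finger opening in m; "grip_force": force on a finger pad.
Only numpy, scipy, OpenCV 4.12 (cv2) and the standard library are available. Lean on these libraries where they do the work, as an engineer would, in place of code of your own. Each camera call takes 0.05 s, during which the arm holds its last target. There are 200 camera calls.

## Working session

There is one attempt and no reset: what is moved stays moved. The work goes in short steps, Python scripts to look and compute and a shell command to move; the robot and the scene stay as the last step left them, time stands still between calls to the robot, and variables do not carry over. Pictures are saved under pics/ and viewed, at most 11 in all, crops included, and the job is handed in when it is done.

```bash
mkdir -p pics; ls; python3 - <<'E'
from station import status,viewer,ctrl
import cv2,pickle
o=status.get_obs();print({k:o[k] for k in('t','tool_pos','tool_rot','opening','contact_force')},ctrl.hold_point_z)
d={}
for n in('scene','top'):
    i=viewer.get_image(n);d[n]=i;cv2.imwrite(f'pics/{n}0.png',i['img'][:,:,::-1]);print(n,i['fovy'],i['cx'],i['cy'],i['rvec'],i['tvec'],[k for k in i])
pickle.dump(d,open('v0.pkl','wb'))
E
```

```text
pics
{'t': 0.0, 'tool_pos': array([ 0.25737591, -0.56880587,  0.20625532]), 'tool_rot': array([-3.06896511e+00, -6.61827273e-01,  3.25638348e-04]), 'opening': 0.08540050465932142, 'contact_force': array([ 0.08475035, -0.25212905, -0.26774581])} 0.0187
scene 53.34770098821516 257.5687060015117 193.17525514419683 [ 1.03556715 -2.45948654  0.96995475] [0.34514206 0.30363995 1.02835075] ['img', 'fovy', 'cx', 'cy', 'rvec', 'tvec']
top 53.39884871686413 255.52871888244385 190.26768395259202 [ 2.17487528 -1.99729618  0.24844968] [-0.05096965  0.52653382  0.88397772] ['img', 'fovy', 'cx', 'cy', 'rvec', 'tvec']
```

View pics/top0.png

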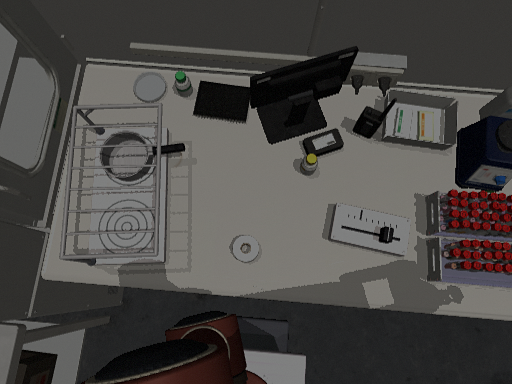

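View pics/scene0.png

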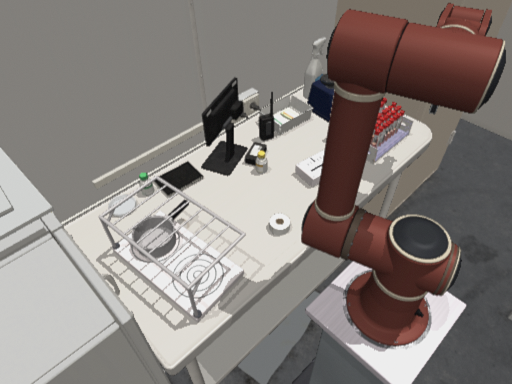

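The top view shows the pan at about (128,157), its handle tip at (185,148), the rings at (127,227), the roll at (246,249), the slider cap at (386,234) and the long mark near (362,215). The bottle beyond the control box has a yellow cap, at (309,163). The target is the nearer place. I'll zoom in for accurate pixels.

```bash
cat > h.py <<'E'
import numpy as np,cv2
def cam(i):
    f=i['img'].shape[0]/2/np.tan(np.radians(i['fovy'])/2)
    K=np.array([[f,0,i['cx']],[0,f,i['cy']],[0,0,1]]);R=cv2.Rodrigues(np.array(i['rvec'],float))[0];return K,R,np.array(i['tvec'],float).ravel()
def ray(i,uv,z):
    K,R,t=cam(i);c=-R.T@t;d=R.T@np.linalg.solve(K,[uv[0],uv[1],1]);return c+d*(z-c[2])/d[2]
def px(i,p):
    K,R,t=cam(i);q=K@(R@np.array(p,float)+t);return q[:2]/q[2]
def blobs(i,box,thr,dark=True):
    x0,y0,x1,y1=box;g=i['img'].max(2)[y0:y1,x0:x1];m=((g<thr) if dark else (g>thr)).astype(np.uint8)
    n,l,s,c=cv2.connectedComponentsWithStats(m)
    return [(s[k,4],c[k]+[x0,y0],s[k,:4]+[x0,y0,0,0],cv2.minAreaRect(np.argwhere(l==k)[:,::-1].astype(np.float32)+np.float32([x0,y0]))) for k in range(1,n) if s[k,4]>12]
E
python3 - <<'E'
import pickle,cv2,numpy as np
from h import *
d=pickle.load(open('v0.pkl','rb'));t=d['top']
a=cv2.resize(t['img'][95:270,50:200],None,fx=3.4,fy=3.4,interpolation=cv2.INTER_CUBIC)
b=cv2.resize(t['img'][195:265,320:420],None,fx=2.8,fy=2.8,interpolation=cv2.INTER_CUBIC)
o=np.zeros((600,800,3),np.uint8);o[:a.shape[0],:a.shape[1]]=a;o[:b.shape[0],515:515+b.shape[1]]=b
cv2.imwrite('pics/crop0.png',o[:,:,::-1])
print('handle')
for q in blobs(t,(150,135,195,165),45):print(q,[ray(t,q[3][0],.083)])
print('control dark')
for q in blobs(t,(332,203,412,255),70):print(q,ray(t,q[1],.082))
print('roll',ray(t,(246,249),.03),'bottle',ray(t,(310,158),.08))
print('cam',-cam(t)[1].T@cam(t)[2])
E
```

```text
handle
(np.int32(195), array([172.10769231, 148.37435897]), array([161, 143,  24,  14]), ((172.5261993408203, 149.69651794433594), (11.035669326782227, 23.723384857177734), 82.40535736083984)) [array([0.61094466, 0.20932385, 0.083     ])]
(np.int32(61), array([152.86885246, 153.7704918 ]), array([150, 146,   7,  18]), ((152.94119262695312, 154.7353057861328), (5.578319072723389, 17.46256446838379), 14.03624439239502)) [array([0.59357926, 0.25610764, 0.083     ])]
control dark
(np.int32(43), array([333.13953488, 213.76744186]), array([332, 205,   4,  22]), ((332.7702941894531, 215.37838745117188), (2.3015859127044678, 21.207469940185547), 9.462322235107422)) [ 0.48258854 -0.19713532  0.082     ]
(np.int32(16), array([360.75, 214.25]), array([360, 210,   3,  10]), ((360.6756896972656, 214.44593811035156), (1.479590892791748, 9.206343650817871), 9.462322235107422)) [ 0.48706187 -0.26331908  0.082     ]
(np.int32(312), array([378.31730769, 233.64423077]), array([341, 226,  59,  18]), ((370.84906005859375, 230.52830505371094), (59.33975601196289, 16.483266830444336), 15.94539737701416)) [ 0.44380061 -0.30573938  0.082     ]
(np.int32(121), array([364.90082645, 247.2892562 ]), array([332, 239,  67,  16]), ((364.8133544921875, 247.32122802734375), (67.68307495117188, 1.8616172075271606), 12.804266929626465)) [ 0.4088383  -0.27448273  0.082     ]
roll [0.38579728 0.00545475 0.03      ] bottle [ 0.61956945 -0.13486913  0.08      ]
cam [ 0.29968396 -0.0231757   0.98534501]
```

View pics/crop0.png

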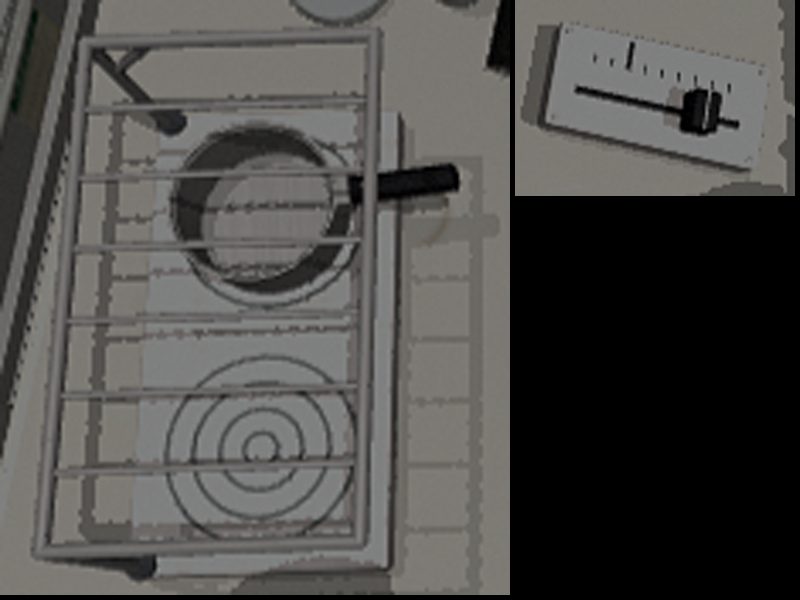

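```bash
python3 - <<'E'
import pickle
from h import *
from scipy.spatial.transform import Rotation as Ro
d=pickle.load(open('v0.pkl','rb'));t=d['top'];np.set_printoptions(precision=4,suppress=True)
C=lambda u,v,z:ray(t,(50+(u+.5)/3.4-.5,95+(v+.5)/3.4-.5),z)
D=lambda u,v,z:ray(t,(320+(u-515+.5)/2.8-.5,195+(v+.5)/2.8-.5),z)
# rings by dark contours: fit
g=t['img'].max(2)[195:262,92:160];cl=cv2.createCLAHE(4).apply(g)
m=cv2.adaptiveThreshold(g,255,cv2.ADAPTIVE_THRESH_MEAN_C,cv2.THRESH_BINARY_INV,9,6)
n,l,s,c=cv2.connectedComponentsWithStats(m);
for k in range(1,n):
    if s[k,4]>15:print('ring cc',s[k],c[k]+[92,195])
W=C(262,448,.03);print('warm',W)
print('guard rail R far/near',C(372,32,.175),C(361,545,.175),'L',C(84,40,.175),C(40,552,.175))
print('slab right edge',C(400,113,.03),C(389,572,.03))
h0=C(355,188.5,.083);h1=C(457,177.5,.083);print('handle',h0,h1,np.linalg.norm(h1-h0),'axis',(h1-h0)/np.linalg.norm(h1-h0))
u=(h1-h0)/np.linalg.norm(h1-h0);print('pan from tip',h1-u*.15,'grip',h1-u*.02)
print('pan floor ctr',C(269,212,.033),'rim: L,R,top,bot',C(171,205,.085),C(362,210,.085),C(265,123,.085),C(265,296,.085))
print('park ring bottom',C(262,306,.03))
print('cap',D(701,111,.082),'long mark',D(630.5,55,.045),'slot',D(577,90,.045),D(738,124,.045),'box corners',D(566,24,.045),D(768,67,.045),D(750,168,.045),D(545,127,.045))
from station import status
print(Ro.from_rotvec(status.get_obs()['tool_rot']).as_matrix())
E
```

```text
ring cc [60  0  4 13 38] [153.5    201.2105]
ring cc [ 0  4 57 11 96] [123.6042 203.4896]
ring cc [  0  12  63  47 870] [126.531  230.3184]
ring cc [  6  13  62  51 189] [140.3386 246.619 ]
ring cc [20 37 26  8 54] [125.3889 236.2963]
ring cc [ 0 63  4  4 16] [ 93.5 259.5]
warm [0.4165 0.3098 0.03  ]
guard rail R far/near [0.6876 0.232  0.175 ] [0.3444 0.1885 0.175 ] L [0.6649 0.4261 0.175 ] [0.3234 0.3847 0.175 ]
slab right edge [0.6896 0.2455 0.03  ] [0.3349 0.2033 0.03  ]
handle [0.606  0.2552 0.083 ] [0.6209 0.1816 0.083 ] 0.0750807137552758 axis [ 0.1989 -0.98    0.    ]
pan from tip [0.5911 0.3286 0.083 ] grip [0.6169 0.2012 0.083 ]
pan floor ctr [0.5982 0.3339 0.033 ] rim: L,R,top,bot [0.5811 0.3866 0.085 ] [0.5892 0.247  0.085 ] [0.6506 0.3288 0.085 ] [0.5188 0.3067 0.085 ]
park ring bottom [0.5241 0.3279 0.03  ]
cap [ 0.4438 -0.3242  0.082 ] long mark [ 0.4946 -0.2736  0.045 ] slot [ 0.459  -0.2269  0.045 ] [ 0.4409 -0.369   0.045 ] box corners [ 0.518  -0.2152  0.045 ] [ 0.4942 -0.396   0.045 ] [ 0.4034 -0.3792  0.045 ] [ 0.4239 -0.1999  0.045 ]
[[ 0.9111  0.4121 -0.0005]
 [ 0.4121 -0.9111  0.0018]
 [ 0.0003 -0.0018 -1.    ]]
```

Measured positions:
- **Rings:** centre at about (0.4165, 0.310).
- **Pan:** about (0.592, 0.330).
- **Grip point on the handle:** about (0.617, 0.201, 0.074).

The gripper body would hit the guard if the tool pointed straight down, so I'll tilt it 40°. I move up and left first, then rotate.

```bash
R='[0,0,0,0.72,-0.69,-0.3,1]'
python3 -m jog '[[0,0,0,0,0,-1,1],[0,0,0,0,0,-1,1],[0,0,0,0.72,-0.69,-0.3,1],[0,0,0,0.72,-0.69,-0.3,1],[0,0,0,0.72,-0.69,-0.3,1]]'
python3 -m jog '[[0,0,0,0.72,-0.69,-0.3,1],[0,0,0,0.72,-0.69,-0.3,1],[0,0,0,0.72,-0.69,-0.3,1],[0,0,0,0.72,-0.69,-0.3,1],[0,0,0,0.72,-0.69,-0.3,1]]'
python3 -m jog '[[0,0,0,0.72,-0.69,-0.3,1],[0,0,0,0.72,-0.69,-0.3,1],[0,0,0,0.72,-0.69,-0.3,1],[0,0,0,0.72,-0.69,-0.3,1],[0,0,0,0.72,-0.69,-0.3,1]]'
cat > plan.py <<'E'
import sys
from h import *
from station import status
from scipy.spatial.transform import Rotation as Ro
np.set_printoptions(precision=3,suppress=True)
u=np.array([.199,-.98,0]);T=np.radians(40)
def goal(u=u,T=T):
    u=u/np.linalg.norm(u);z=-u*np.sin(T)-np.array([0,0,1])*np.cos(T);y=np.array([-u[1],u[0],0]);return Ro.from_matrix(np.c_[np.cross(y,z),y,z])
def rep(pos=None,G=None):
    o=status.get_obs();R=Ro.from_rotvec(o['tool_rot']);print('t',o['t'],'tcp',o['tool_pos'],'q',o['q'],'f',o['contact_force'],'open',o['opening'],'grip',o['grip_force'])
    if G is not None:
        r=(R.inv()*G).as_rotvec();print('turn in 5deg units',np.degrees(r)/5)
        R2=G
    else:R2=R
    if pos is not None:
        d=np.array(pos)-o['tool_pos'];print('world d',d,'shift units (this/goal orient)',R.inv().apply(d)/.03,R2.inv().apply(d)/.03)
E
python3 -c "
from plan import *
G=goal();g=np.array([.617,.2012,.074]);z=G.as_matrix()[:,2]
print('tcp grasp',g+z*.0187,'pre',g+z*.0187-z*.12);rep(g+z*.0187-z*.12,G)"
```

```text
t: 0.72
tool_pos: [0.2911, -0.4851, 0.2941]
tool_rot: [-3.07, -0.662, 0.0]
contact_force: [0.5, -0.0, 0.4]
opening: 0.0856
grip_force: 0.0
t: 1.35
tool_pos: [0.3469, -0.3462, 0.3392]
tool_rot: [-3.07, -0.662, 0.0]
contact_force: [-0.2, 0.2, -0.1]
opening: 0.0856
grip_force: 0.0
t: 1.98
tool_pos: [0.4026, -0.2075, 0.3843]
tool_rot: [-3.07, -0.662, 0.001]
contact_force: [-0.0, 0.1, 0.0]
opening: 0.0858
grip_force: 0.0
tcp grasp [0.615 0.213 0.06 ] pre [0.63  0.137 0.152]
t 1.975 tcp [ 0.403 -0.207  0.384] q [-0.64  -0.404  1.726  0.     1.82   0.506] f [-0.042  0.063  0.027] open 0.0858327207731319 grip 0.0
turn in 5deg units [  5.363   6.733 -14.76 ]
world d [ 0.227  0.345 -0.233] shift units (this/goal orient) [11.643 -7.346  7.757] [ 2.489  9.713 12.213]
```

```bash
python3 -m jog '[[0.315,0.396,-0.868,0,0,0,1],[0.315,0.396,-0.868,0,0,0,1],[0.315,0.396,-0.868,0,0,0,1],[0.315,0.396,-0.868,0,0,0,1],[0.315,0.396,-0.868,0,0,0,1]]' >/dev/null
python3 -m jog '[[0.315,0.396,-0.868,0,0,0,1],[0.315,0.396,-0.868,0,0,0,1],[0.315,0.396,-0.868,0,0,0,1],[0.315,0.396,-0.868,0,0,0,1],[0.315,0.396,-0.868,0,0,0,1]]' >/dev/null
python3 -m jog '[[0.315,0.396,-0.868,0,0,0,1],[0.315,0.396,-0.868,0,0,0,1],[0.315,0.396,-0.868,0,0,0,1],[0.315,0.396,-0.868,0,0,0,1],[0.315,0.396,-0.868,0,0,0,1]]' >/dev/null
python3 -m jog '[[0.315,0.396,-0.868,0,0,0,1],[0.315,0.396,-0.868,0,0,0,1],[0,0,0,0,0,0,1]]'
python3 -c "
from plan import *
rep([.63,.137,.152],goal())"
```

```text
t: 4.22
tool_pos: [0.4026, -0.2086, 0.3833]
tool_rot: [-1.608, -1.964, -0.585]
contact_force: [0.5, 0.1, -0.0]
opening: 0.0854
grip_force: 0.0
t 4.225 tcp [ 0.403 -0.209  0.383] q [-0.861 -0.058  1.551  0.411  2.239 -0.901] f [ 0.529  0.123 -0.029] open 0.08538934124607744 grip 0.0
turn in 5deg units [ 0.001 -0.008 -0.019]
world d [ 0.227  0.346 -0.231] shift units (this/goal orient) [ 2.544  9.716 12.196] [ 2.537  9.721 12.193]
```

```bash
python3 -m jog '[[0,0,0,0.2,0.75,0.94,1],[0,0,0,0.2,0.75,0.94,1],[0,0,0,0.2,0.75,0.94,1],[0,0,0,0.2,0.75,0.94,1],[0,0,0,0.2,0.75,0.94,1]]' >/dev/null
python3 -m jog '[[0,0,0,0.2,0.75,0.94,1],[0,0,0,0.2,0.75,0.94,1],[0,0,0,0.2,0.75,0.94,1],[0,0,0,0.2,0.75,0.94,1],[0,0,0,0.2,0.75,0.94,1]]' >/dev/null
python3 -m jog '[[0,0,0,0.2,0.75,0.94,1],[0,0,0,0.2,0.75,0.94,1],[0,0,0,0.2,0.75,0.94,1],[0,0,0,0,0,0,1]]'
python3 -c "
from plan import *
from station import viewer
rep([.63,.137,.152],goal())
a=viewer.get_image('top')['img'][60:280,40:280];b=viewer.get_image('scene')['img'][130:330,60:300]
a=cv2.resize(a,(400,367));b=cv2.resize(b,(400,333));a=a[:333]
cv2.imwrite('pics/pre.png',np.hstack([a,b])[:,:,::-1])"
```

```text
t: 5.98
tool_pos: [0.6298, 0.1405, 0.1519]
tool_rot: [-1.606, -1.965, -0.581]
contact_force: [-1.1, 0.3, 0.3]
opening: 0.0854
grip_force: 0.0
t 5.975 tcp [0.63  0.14  0.152] q [-0.186  0.261  1.599  0.636  1.587 -0.477] f [-1.12   0.268  0.281] open 0.08541719274188951 grip 0.0
turn in 5deg units [-0.032  0.003 -0.011]
world d [ 0.    -0.003  0.   ] shift units (this/goal orient) [-0.086 -0.015 -0.076] [-0.086 -0.015 -0.076]
```

View pics/pre.png

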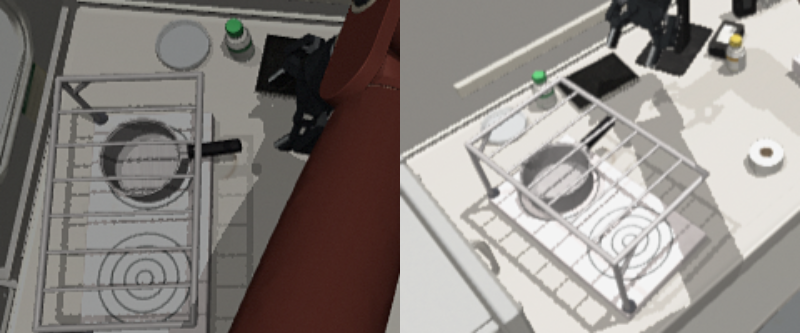

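Left half: the gripper's fingers are open at crop (290,75–140) and the handle tip is at (240,147). Nothing is touching. I'll check the alignment by projecting points.

```bash
python3 -c "
from plan import *
import pickle
d=pickle.load(open('v0.pkl','rb'))
R=goal().as_matrix();p=np.array([.63,.1405,.152])
for s in(-1,1):
  q=p-R[:,2]*.013+s*.0425*R[:,1]; print('finger tip top',(px(d['top'],q)-[40,60])/.6,'scene',(px(d['scene'],q)-[60,130])/.6)
for z in (.083,.074):print((px(d['scene'],[.617,.2012,z])-[60,130])/.6,(px(d['scene'],[.6209,.1816,z])-[60,130])/.6)
for n,c in (('top',(40,60)),('scene',(60,130))):
  print(n,[(px(d[n],np.r_[.6209-.199*k,.1816+.98*k,.074])-c)/.6 for k in (0,.02,.082)])
"
```

```text
finger tip top [268.689 149.006] scene [242.681  78.349]
finger tip top [263.772  92.137] scene [207.42   60.631]
[205.765 122.17 ] [212.995 115.587]
[206.513 125.389] [213.696 118.811]
top [array([241.146, 146.846]), array([227.971, 148.269]), array([187.024, 152.693])]
scene [array([213.696, 118.811]), array([206.539, 125.411]), array([183.468, 146.687])]
```

```bash
python3 -m jog '[[0,0,0,-0.05,0,1,1],[0,0,0,-0.03,0,1,1],[0,0,0,0,0,0,1]]'
python3 -c "
from plan import *
from station import viewer
rep([.615,.213,.06],goal())
o=status.get_obs();R=Ro.from_rotvec(o['tool_rot']).as_matrix();p=o['tool_pos']
A=viewer.get_image('top');B=viewer.get_image('scene')
a=cv2.resize(A['img'][90:190,150:250],(400,400),interpolation=cv2.INTER_CUBIC);b=cv2.resize(B['img'][130:230,140:240],(400,400),interpolation=cv2.INTER_CUBIC)
for s in(-1,1):
  q=p-R[:,2]*.013+s*.0425*R[:,1]
  cv2.circle(a,tuple(int(v) for v in (px(A,q)-[150,90])*4),3,(255,0,0),1);cv2.circle(b,tuple(int(v) for v in (px(B,q)-[140,130])*4),3,(255,0,0),1)
cv2.imwrite('pics/pre2.png',np.hstack([a,b])[:,:,::-1])"
```

```text
t: 6.45
tool_pos: [0.6218, 0.1747, 0.105]
tool_rot: [-1.608, -1.964, -0.582]
contact_force: [-0.2, -0.2, -0.6]
opening: 0.0855
grip_force: 0.0
t 6.45 tcp [0.622 0.175 0.105] q [-0.137  0.292  1.647  0.653  1.495 -0.487] f [-0.225 -0.204 -0.616] open 0.08546197256564214 grip 0.0
turn in 5deg units [-0.02   0.004 -0.023]
world d [-0.007  0.038 -0.045] shift units (this/goal orient) [0.03  0.034 1.981] [0.029 0.031 1.981]
```

View pics/pre2.png

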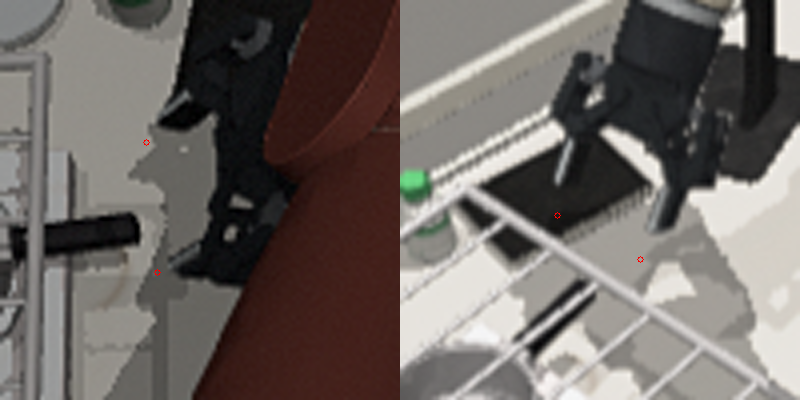

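```bash
python3 -c "
from plan import *
import pickle
d=pickle.load(open('v0.pkl','rb'));A,B=d['top'],d['scene']
def P(i):
  K,R,t=cam(i);return K@np.c_[R,t]
def tri(a,b):
  X=cv2.triangulatePoints(P(A),P(B),np.array(a,float).reshape(2,1),np.array(b,float).reshape(2,1)).ravel();X=X[:3]/X[3];return X,px(A,X)-a,px(B,X)-b
o=status.get_obs();R=Ro.from_rotvec(o['tool_rot']).as_matrix();p=o['tool_pos']
for a,b in (((163,127),(160,187)),((173,268),(255,232))):
  X,e,f=tri(np.array(a)/4+[150,90],np.array(b)/4+[140,130]);print(X,e,f,'tool frame',R.T@(X-p))
# handle tip check, top centre at end
print(tri(np.array((138,229))/4+[150,90],np.array((192,289))/4+[140,130]))
print('bystand', ray(A,(246,249),.03))
"
```

```text
[0.67  0.164 0.134] [-0.429 -0.782] [0.632 0.282] tool frame [ 0.002  0.043 -0.033]
[0.578 0.144 0.138] [0.035 0.064] [-0.053 -0.021] tool frame [ 0.005 -0.051 -0.036]
(array([0.624, 0.183, 0.069]), array([0.249, 0.458]), array([-0.39 , -0.162]))
bystand [0.386 0.005 0.03 ]
```

The opened tips triangulate to about 33 mm behind the TCP. I'll go about 5 mm deeper than nominal, then close gently.

```bash
python3 -m jog '[[0,0,0,0.02,0,0.75,1],[0,0,0,0.01,0,0.75,1],[0,0,0,0,0,0.65,1],[0,0,0,0,0,0,1]]'
python3 -m jog '[[0,0,0,0,0,0,-1],[0,0,0,0,0,0,-1],[0,0,0,0,0,0,-1],[0,0,0,0,0,0,-1]]' 40
python3 -m jog '[[0,0,0,0,0,0,-1],[0,0,0,0,0,0,-1],[0,0,0,0,0,0,-1]]' 40
python3 -c "
from plan import *
from station import viewer
rep([.615,.213,.06],goal())
A=viewer.get_image('top');B=viewer.get_image('scene')
a=cv2.resize(A['img'][90:190,150:250],(400,400),interpolation=cv2.INTER_CUBIC);b=cv2.resize(B['img'][150:250,110:210],(400,400),interpolation=cv2.INTER_CUBIC)
cv2.imwrite('pics/grip.png',np.hstack([a,b])[:,:,::-1])"
```

```text
t: 7.05
tool_pos: [0.6129, 0.2174, 0.0547]
tool_rot: [-1.606, -1.965, -0.58]
contact_force: [-0.3, -0.3, 0.1]
opening: 0.0857
grip_force: 0.0
t: 7.55
tool_pos: [0.6158, 0.2158, 0.0579]
tool_rot: [-1.608, -1.967, -0.586]
contact_force: [0.4, -0.8, 2.1]
opening: 0.0184
grip_force: 42.5
t: 7.92
tool_pos: [0.6158, 0.2158, 0.0578]
tool_rot: [-1.609, -1.967, -0.586]
contact_force: [1.4, -3.7, 4.0]
opening: 0.0184
grip_force: 42.8
t 7.925 tcp [0.616 0.216 0.058] q [-0.076  0.338  1.679  0.678  1.394 -0.493] f [ 1.4  -3.66  4.02] open 0.01841218963407726 grip 42.81508147716522
turn in 5deg units [0.022 0.018 0.005]
world d [-0.001 -0.003  0.002] shift units (this/goal orient) [-0.018 -0.043 -0.111] [-0.018 -0.043 -0.111]
```

View pics/grip.png

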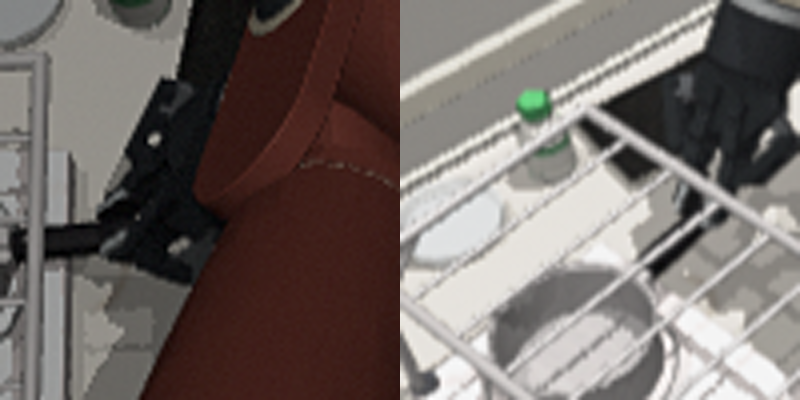

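The grip is good: opening 18.4 mm at 43 N, with the fingers seen on the handle just outside the edge wire. Now I slide the pan (-0.176, -0.020) m in world axes.

```bash
python3 -m jog '[[0,0,0,0.03,-0.45,0.025,-1],[0,0,0,0.03,-0.45,0.025,-1],[0,0,0,0.03,-0.45,0.025,-1],[0,0,0,0.03,-0.45,0.025,-1]]'
python3 -m jog '[[0,0,0,0.03,-0.45,0.025,-1],[0,0,0,0.03,-0.45,0.025,-1],[0,0,0,0.03,-0.45,0.025,-1],[0,0,0,0.03,-0.45,0.025,-1],[0,0,0,0.03,-0.45,0.025,-1]]'
python3 -m jog '[[0,0,0,0.03,-0.45,0.025,-1],[0,0,0,0.03,-0.45,0.025,-1],[0,0,0,0.03,-0.45,0.025,-1],[0,0,0,0.03,-0.45,0.025,-1],[0,0,0,0,0,0,-1]]'
python3 -c "
from plan import *
from station import viewer
rep([.4398,.1958,.058],goal())
A=viewer.get_image('top');B=viewer.get_image('scene')
a=cv2.resize(A['img'][180:280,80:180],(400,400),interpolation=cv2.INTER_CUBIC);b=cv2.resize(B['img'][220:320,130:230],(400,400),interpolation=cv2.INTER_CUBIC)
cv2.imwrite('pics/slid.png',np.hstack([a,b])[:,:,::-1])"
```

```text
t: 8.52
tool_pos: [0.5604, 0.2101, 0.0574]
tool_rot: [-1.608, -1.967, -0.586]
contact_force: [2.2, 0.5, 1.9]
opening: 0.0187
grip_force: 42.5
t: 9.15
tool_pos: [0.4932, 0.2022, 0.0573]
tool_rot: [-1.608, -1.967, -0.585]
contact_force: [3.0, 0.7, 2.6]
opening: 0.0184
grip_force: 42.5
t: 9.78
tool_pos: [0.4381, 0.1962, 0.0569]
tool_rot: [-1.606, -1.966, -0.582]
contact_force: [-1.4, -0.8, 3.1]
opening: 0.0189
grip_force: 42.6
t 9.775 tcp [0.438 0.196 0.057] q [-0.145 -0.044  2.112  0.66   1.398 -0.573] f [-1.426 -0.849  3.139] open 0.018899474147698592 grip 42.57444977760315
turn in 5deg units [-0.027  0.004 -0.001]
world d [ 0.002 -0.     0.001] shift units (this/goal orient) [ 0.006  0.055 -0.044] [ 0.006  0.055 -0.044]
```

View pics/slid.png

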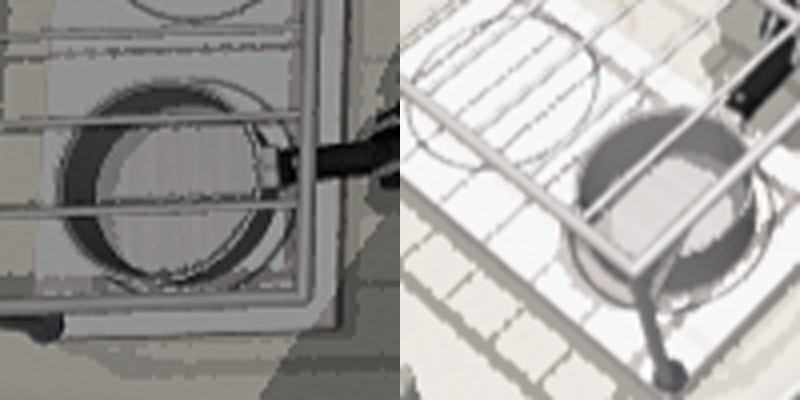

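```bash
python3 -c "
from plan import *
import pickle
d=pickle.load(open('v0.pkl','rb'));A,B=d['top'],d['scene']
c=lambda u,v,z:ray(A,(80+(u+.5)/4-.5,180+(v+.5)/4-.5),z)
s=lambda u,v,z:ray(B,(130+(u-400+.5)/4-.5,220+(v+.5)/4-.5),z)
print('rim top',c(167,182,.085),'rim scene',s(666,200,.085))
th=np.linspace(0,6.28,200)
def ext(i,C,r,z,o):
  q=np.array([px(i,[C[0]+r*np.cos(a),C[1]+r*np.sin(a),z]) for a in th]);q=(q-o)*4+1.5;return q.min(0),q.max(0)
W=(.4165,.3098)
print('pred rim top',ext(A,W,.0625,.085,[80,180]),'scene',ext(B,W,.0625,.085,[130,220]))
print('pred ring top',ext(A,W,.072,.03,[80,180]),'scene',ext(B,W,.072,.03,[130,220]))
print('pred base top',ext(A,W,.06,.03,[80,180]),'scene',ext(B,W,.06,.03,[130,220]))
"
```

```text
rim top [0.412 0.304 0.085] rim scene [0.399 0.32  0.085]
pred rim top (array([52.47 , 70.784]), array([263.74 , 279.206])) scene (array([168.43 ,  98.799]), array([354.979, 257.307]))
pred ring top (array([73.256, 75.593]), array([303.029, 302.882])) scene (array([168.674, 132.476]), array([375.503, 312.357]))
pred base top (array([92.47 , 93.913]), array([283.933, 283.301])) scene (array([186.07 , 146.243]), array([358.373, 296.045]))
```

The pan sits on the rings, about 4–7 mm off towards the near right. Its rim in the top crop spans x 62–272 and y 77–287. I'll nudge it, release and back out.

```bash
python3 -m jog '[[0,0,0,0.05,0.1,0.044,-1],[0,0,0,0.05,0.1,0.044,-1],[0,0,0,0,0,0,-1],[0,0,0,0,0,0,1],[0,0,0,0,0,0,1]]'
python3 -m jog '[[0,0,0,0,0,0,1],[0,0,0,0,0,0,1],[0,0,0,0,0,-0.4,1],[0,0,0,0,0,-0.7,1],[0,0,0,0,0,-1,1]]'
python3 -m jog '[[0,0,0,0,0,-1,1],[0,0,0,0,0,-1,1],[0,0,0,0,0,-1,1],[0,0,0,0,0,0,1]]'
python3 -c "
from plan import *
from station import viewer
import pickle
A=viewer.get_image('top');B=viewer.get_image('scene');pickle.dump({'top':A,'scene':B},open('v1.pkl','wb'))
a=cv2.resize(A['img'][170:280,70:190],(400,367),interpolation=cv2.INTER_CUBIC);b=cv2.resize(A['img'][180:290,310:430],(400,367),interpolation=cv2.INTER_CUBIC)
cv2.imwrite('pics/rel.png',np.hstack([a,b])[:,:,::-1])
# cap/ slider via scene
rep([.444,-.324,.25],None)"
```

```text
t: 10.5
tool_pos: [0.4457, 0.2012, 0.0568]
tool_rot: [-1.609, -1.967, -0.586]
contact_force: [0.9, -0.4, 0.2]
opening: 0.0543
grip_force: 0.0
t: 11.12
tool_pos: [0.453, 0.1611, 0.1061]
tool_rot: [-1.608, -1.966, -0.584]
contact_force: [0.1, -0.5, 0.0]
opening: 0.0855
grip_force: 0.0
t: 11.62
tool_pos: [0.4667, 0.1035, 0.1769]
tool_rot: [-1.611, -1.97, -0.589]
contact_force: [0.4, -0.4, 1.2]
opening: 0.0851
grip_force: 0.0
t 11.725 tcp [0.465 0.105 0.174] q [-0.315 -0.137  1.975  0.597  1.672 -0.567] f [ 0.528 -0.206 -0.809] open 0.0855418126136142 grip 0.0
world d [-0.021 -0.429  0.076] shift units (this/goal orient) [ -9.019  -3.5   -10.851] [ -9.019  -3.5   -10.851]
```

View pics/rel.png

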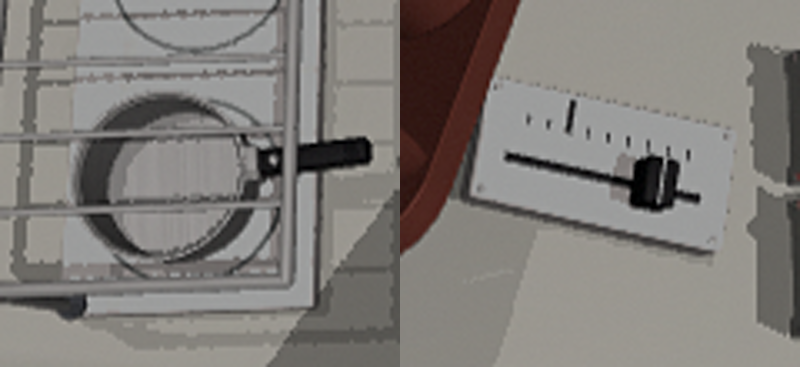

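The pan is now centred within a few mm and released. Its rim centre is at crop (165,178) in the left half. In the right half, the cap's white line is at (660,182) and the long mark at (571,116). I'll compute the slider numbers and raise the tool.

```bash
python3 -m jog '[[0,0,0,0.71,0,-0.85,0],[0,0,0,0.71,0,-0.85,0],[0,0,0,0.71,0,-0.85,0],[0,0,0,0,0,0,0]]'
cat > sl.py <<'E'
from plan import *
import pickle
d=pickle.load(open('v1.pkl','rb'));A,B=d['top'],d['scene']
c=lambda u,v,z:ray(A,(310+(u-400+.5)/3.3333-.5,180+(v+.5)/3.3333-.5),z)
e0,e1=c(508,155,.045),c(697,200,.045);m0,m1=c(531,119,.045),c(687,156,.045)
y=(m0-m1)/np.linalg.norm(m0-m1);y2=(e0-e1)/np.linalg.norm(e0-e1)
cap=c(660,182,.082);mk=c(571.5,118,.045)
yb=(y+y2);yb/=np.linalg.norm(yb)
G=Ro.from_matrix(np.c_[np.cross(yb,[0,0,-1]),yb,[0,0,-1]])
if __name__=='__main__':
    print('pan rim',ray(A,(70+165.5/3.333-.5,170+178.5/3.333-.5),.085))
    print('yb',y,y2,np.linalg.norm(m0-m1),np.linalg.norm(e0-e1));print('cap',cap,'mark',mk,'travel',(mk-cap)@yb,'slot mid',(e0+e1)/2)
    rep([cap[0],cap[1],.2],G)
E
python3 sl.py
```

```text
t: 12.22
tool_pos: [0.4652, 0.1053, 0.2756]
tool_rot: [-1.607, -1.97, -0.587]
contact_force: [1.0, 0.0, -1.2]
opening: 0.0428
grip_force: 0.0
pan rim [0.416 0.31  0.085]
yb [0.153 0.988 0.   ] [0.153 0.988 0.   ] 0.11794245468834083 0.14181791180157077
cap [ 0.444 -0.328  0.082] mark [ 0.493 -0.274  0.045] travel 0.06055944395639899 slot mid [ 0.45  -0.297  0.045]
t 12.225 tcp [0.465 0.105 0.276] q [-0.314 -0.225  1.878  0.616  1.823 -0.462] f [ 0.995  0.015 -1.153] open 0.04277194435788947 grip 0.0
turn in 5deg units [  4.876  -6.921 -13.328]
world d [-0.021 -0.433 -0.076] shift units (this/goal orient) [-12.359  -3.575  -7.054] [ -1.517 -14.375   2.52 ]
```

```bash
python3 -m jog '[[0.305,-0.433,-0.833,0,0,0,0],[0.305,-0.433,-0.833,0,0,0,0],[0.305,-0.433,-0.833,0,0,0,0],[0.305,-0.433,-0.833,0,0,0,0],[0.305,-0.433,-0.833,0,0,0,0]]' >/dev/null
python3 -m jog '[[0.305,-0.433,-0.833,0,0,0,0],[0.305,-0.433,-0.833,0,0,0,0],[0.305,-0.433,-0.833,0,0,0,0],[0.305,-0.433,-0.833,0,0,0,0],[0.305,-0.433,-0.833,0,0,0,0]]' >/dev/null
python3 -m jog '[[0.305,-0.433,-0.833,0,0,0,0],[0.305,-0.433,-0.833,0,0,0,0],[0.305,-0.433,-0.833,0,0,0,0],[0.305,-0.433,-0.833,0,0,0,0],[0.305,-0.433,-0.833,0,0,0,0]]' >/dev/null
python3 -m jog '[[0.305,-0.433,-0.833,0,0,0,0],[0,0,0,0,0,0,0]]'
python3 sl.py | tail -3
```

```text
t: 14.35
tool_pos: [0.4633, 0.1056, 0.2717]
tool_rot: [-0.24, -3.125, 0.001]
contact_force: [0.2, 0.5, -0.5]
opening: 0.0427
grip_force: 0.0
t 14.35 tcp [0.463 0.106 0.272] q [ 0.067 -0.341  1.861  0.001  1.628 -1.351] f [ 0.222  0.544 -0.517] open 0.04272296341889368 grip 0.0
turn in 5deg units [-0.011 -0.08   0.004]
world d [-0.019 -0.433 -0.072] shift units (this/goal orient) [ -1.593 -14.373   2.393] [ -1.581 -14.375   2.39 ]
```

```bash
python3 -m jog '[[0,-0.08,0,-0.1,-0.96,0,0],[0,0,0,-0.1,-0.96,0,0],[0,0,0,-0.1,-0.96,0,0],[0,0,0,-0.1,-0.96,0,0],[0,0,0,-0.1,-0.96,0,0]]' >/dev/null
python3 -m jog '[[0,0,0,-0.1,-0.96,0.2,0],[0,0,0,-0.1,-0.96,0.2,0],[0,0,0,-0.1,-0.96,0.2,0],[0,0,0,-0.1,-0.96,0.2,0],[0,0,0,-0.1,-0.96,0.2,0]]' >/dev/null
python3 -m jog '[[0,0,0,-0.1,-0.96,0.3,0],[0,0,0,-0.1,-0.96,0.3,0],[0,0,0,-0.1,-0.96,0.3,0],[0,0,0,-0.1,-0.96,0.3,0],[0,0,0,-0.1,-0.96,0.2,0]]'
python3 -m jog '[[0,0,0,0,0,0,0],[0,0,0,0,0,0,0]]' >/dev/null
python3 sl.py | tail -3
```

```text
t: 16.23
tool_pos: [0.4421, -0.3294, 0.2]
tool_rot: [0.244, 3.131, 0.003]
contact_force: [-0.1, 0.1, 1.3]
opening: 0.0431
grip_force: 0.0
t 16.475 tcp [ 0.443 -0.328  0.201] q [-0.775 -0.121  1.793  0.002  1.469 -2.191] f [ 0.622 -0.057 -0.852] open 0.04281485739038101 grip 0.0
turn in 5deg units [ 0.014  0.027 -0.017]
world d [ 0.002  0.001 -0.001] shift units (this/goal orient) [-0.05   0.025  0.05 ] [-0.05   0.025  0.05 ]
```

```bash
python3 -m jog '[[0,0,0,0,0,0.8,0.3],[0,0,0,0,0,0.8,0.3],[0,0,0,0,0,0.8,0.3],[0,0,0,0,0,0.8,0.3],[0,0,0,0,0,0.6,0.3]]'
python3 -m jog '[[0,0,0,0,0,0.5,0.3],[0,0,0,0,0,0.45,0.3],[0,0,0,0,0,0,0.3]]'
python3 -m jog '[[0,0,0,0,0,0,-1],[0,0,0,0,0,0,-1],[0,0,0,0,0,0,-1],[0,0,0,0,0,0,-1]]' 20
python3 sl.py | tail -3
```

```text
t: 17.1
tool_pos: [0.4433, -0.3279, 0.0874]
tool_rot: [0.241, 3.129, 0.0]
contact_force: [0.6, -0.4, -0.3]
opening: 0.0559
grip_force: 0.0
t: 17.48
tool_pos: [0.4428, -0.3285, 0.0587]
tool_rot: [0.242, 3.13, 0.001]
contact_force: [0.0, 0.1, 0.9]
opening: 0.0556
grip_force: 0.0
t: 17.98
tool_pos: [0.4435, -0.3293, 0.0602]
tool_rot: [0.242, 3.128, -0.002]
contact_force: [1.0, 0.4, -0.3]
opening: -0.0003
grip_force: 0.0
t 17.975 tcp [ 0.444 -0.329  0.06 ] q [-0.774  0.017  1.908  0.002  1.214 -2.191] f [ 0.95   0.372 -0.3  ] open -0.00030161031289669847 grip 0.0
turn in 5deg units [-0.008  0.048 -0.011]
world d [0.001 0.001 0.14 ] shift units (this/goal orient) [-0.035  0.048 -4.658] [-0.016  0.051 -4.659]
```

The fingers closed fully on nothing, so I'll look.

```bash
python3 -c "
from plan import *
from station import viewer
A=viewer.get_image('top');B=viewer.get_image('scene')
p=status.get_obs()['tool_pos']
a=cv2.resize(A['img'][180:280,330:430],(400,400),interpolation=cv2.INTER_CUBIC);b=cv2.resize(B['img'][110:210,280:380],(400,400),interpolation=cv2.INTER_CUBIC)
print((px(A,p)-[330,180])*4,(px(B,p)-[280,110])*4)
cv2.imwrite('pics/miss.png',np.hstack([a,b])[:,:,::-1])"
```

```text
[220.563 223.2  ] [216.712 181.292]
```

View pics/miss.png

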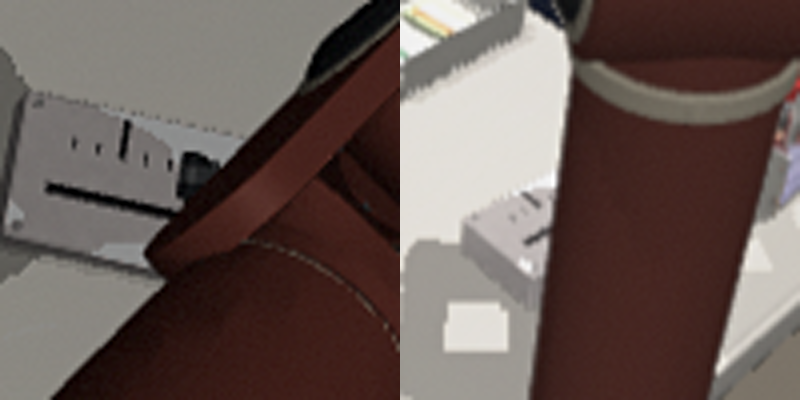

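```bash
python3 -c "
from station import ctrl
print({k:getattr(ctrl,k) for k in dir(ctrl) if not k.startswith('_')})"
python3 -m jog '[[0,0,0,0,0,-1,-1],[0,0,0,0,0,-1,-1],[0,0,0,0,0,-1,-1],[0,0,0,0,0,-1,-1],[0,0,0,0,0,0,-1]]'
python3 -c "
from plan import *
from station import viewer
A=viewer.get_image('top');B=viewer.get_image('scene')
p=status.get_obs()['tool_pos']
a=cv2.resize(A['img'][160:280,330:450],(400,400),interpolation=cv2.INTER_CUBIC);b=cv2.resize(B['img'][80:200,280:400],(400,400),interpolation=cv2.INTER_CUBIC)
print((px(A,p)-[330,160])/.3,(px(B,p)-[280,80])/.3)
cv2.imwrite('pics/up.png',np.hstack([a,b])[:,:,::-1])"
```

```text
{'MotionError': <class 'station.MotionError'>, 'hold_point_z': 0.0187}
t: 18.7
tool_pos: [0.4444, -0.3304, 0.1832]
tool_rot: [0.242, 3.124, -0.007]
contact_force: [0.8, 0.9, -0.1]
opening: -0.0002
grip_force: 0.0
[245.379 229.979] [196.577 161.09 ]
```

View pics/up.png

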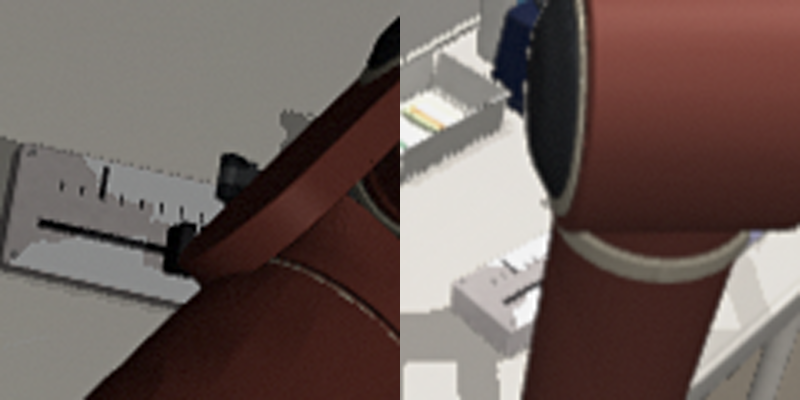

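The cap hasn't moved: its left edge is still at crop (165,247). The tips sit about 20 mm behind the nominal TCP, as the earlier triangulation also suggested. I'll open and descend deeper, watching the force.

```bash
python3 -m jog '[[0,0,0,0,0,0,0.3],[0,0,0,0,0,0,0.3],[0,0,0,0,0,0.9,0.3],[0,0,0,0,0,0.9,0.3],[0,0,0,0,0,0.9,0.3]]'
python3 -m jog '[[0,0,0,0,0.03,0.9,0.3],[0,0,0,0,0.03,0.5,0.3],[0,0,0,0,0,0.4,0.3],[0,0,0,0,0,0,0.3]]'
python3 -m jog '[[0,0,0,0,0,0,-1],[0,0,0,0,0,0,-1],[0,0,0,0,0,0,-1],[0,0,0,0,0,0,-1]]' 20
python3 sl.py | tail -3
```

```text
t: 19.42
tool_pos: [0.4429, -0.3288, 0.0974]
tool_rot: [0.242, 3.129, -0.0]
contact_force: [-0.4, 0.0, -0.1]
opening: 0.0557
grip_force: 0.0
t: 19.92
tool_pos: [0.4434, -0.3271, 0.0442]
tool_rot: [0.242, 3.13, 0.0]
contact_force: [-0.4, 0.3, -0.2]
opening: 0.0556
grip_force: 0.0
t: 20.42
tool_pos: [0.4444, -0.328, 0.0462]
tool_rot: [0.242, 3.127, -0.003]
contact_force: [-0.7, 0.2, 5.9]
opening: 0.0235
grip_force: 21.8
t 20.425 tcp [ 0.444 -0.328  0.046] q [-0.772  0.034  1.916  0.002  1.186 -2.189] f [-0.705  0.185  5.853] open 0.023539822484952424 grip 21.773036420345306
turn in 5deg units [-0.017  0.061 -0.008]
world d [-0.     0.     0.154] shift units (this/goal orient) [-0.021 -0.005 -5.127] [ 0.006  0.003 -5.127]
```

The cap is gripped: opening 23.5 mm at 22 N. I slide it 60.6 mm along tool +y, about 2.02 units.

```bash
python3 -m jog '[[0,0,0,0,0.5,0,-1],[0,0,0,0,0.5,0,-1],[0,0,0,0,0.5,0,-1],[0,0,0,0,0.52,0,-1],[0,0,0,0,0,0,-1]]'
python3 -m jog '[[0,0,0,0,0,0,-1],[0,0,0,0,0,0,-1]]'
python3 -c "
from sl import *
p=status.get_obs()['tool_pos'];print('remaining',(mk-p)@yb)"
```

```text
t: 21.05
tool_pos: [0.4531, -0.2663, 0.0461]
tool_rot: [0.24, 3.129, -0.0]
contact_force: [-4.1, 2.7, 9.8]
opening: 0.0234
grip_force: 22.2
t: 21.3
tool_pos: [0.453, -0.2668, 0.0461]
tool_rot: [0.241, 3.13, -0.0]
contact_force: [-4.3, 2.0, 10.5]
opening: 0.023
grip_force: 22.2
remaining -0.0011235378934351106
```

Now I release, rise and check.

```bash
python3 -m jog '[[0,0,0,0,0,0,0.3],[0,0,0,0,0,0,0.3],[0,0,0,0,0,0,0.3],[0,0,0,0,0,-0.5,0.3],[0,0,0,0,0,-1,0.3]]'
python3 -m jog '[[0,0,0,0,0,-1,0.3],[0,0,0,0,0,-1,0.3],[0,0,0,0,0,-1,0.3],[0,0,0,-0.3,-1,-0.6,0.3],[0,0,0,-0.3,-1,-0.6,0.3]]'
python3 -m jog '[[0,0,0,-0.3,-1,-0.6,0.3],[0,0,0,-0.3,-1,-0.6,0.3],[0,0,0,-0.3,-1,-0.6,0.3],[0,0,0,-0.3,-1,0,0.3],[0,0,0,0,0,0,0.3]]'
python3 -c "
from plan import *
from station import viewer
A=viewer.get_image('top')
b=cv2.resize(A['img'][180:290,310:430],(400,367),interpolation=cv2.INTER_CUBIC);a=cv2.resize(A['img'][130:280,70:330],(400,231),interpolation=cv2.INTER_CUBIC)
a=np.vstack([a,np.zeros((136,400,3),np.uint8)])
cv2.imwrite('pics/end.png',np.hstack([a,b])[:,:,::-1]);rep()"
```

```text
t: 21.92
tool_pos: [0.452, -0.2667, 0.0896]
tool_rot: [0.242, 3.131, 0.002]
contact_force: [0.5, -0.2, -0.0]
opening: 0.0553
grip_force: 0.0
t: 22.55
tool_pos: [0.4614, -0.3301, 0.2183]
tool_rot: [0.241, 3.127, -0.003]
contact_force: [-0.1, 0.4, -0.5]
opening: 0.0554
grip_force: 0.0
t: 23.18
tool_pos: [0.4777, -0.4551, 0.271]
tool_rot: [0.245, 3.128, -0.002]
contact_force: [0.4, 1.2, -0.8]
opening: 0.0555
grip_force: 0.0
t 23.225 tcp [ 0.478 -0.454  0.271] q [-0.874  0.101  1.458  0.002  1.58  -2.289] f [ 0.077  0.444 -0.15 ] open 0.055831751301252425 grip 0.0
```

View pics/end.png

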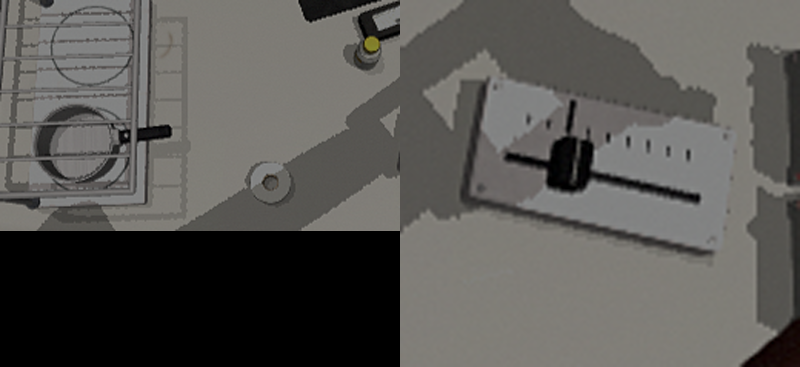

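The cap's white line at (573,163) is next to the long mark at (571,118), and the pan, roll and bottle are in place. One numeric check, then I hand in.

```bash
python3 -c "
from sl import *
l=c(573.5,163,.082);e=(mk-l)@yb;print('remaining',e)
from station import finish_job
if abs(e)<.006: print(finish_job())"
```

```text
remaining -0.0016327669901790073
the job is handed in; nothing more can be done
None
```

I handed the job in: the pan stands centred on the concentric rings within a few mm, the slider is about 2 mm past the long mark (9 mm allowed), and the bottle and roll look undisturbed; the judge's verdict was not shown.

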